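# Unstack the glazed dishes onto their ware boards

### The job

Take the stack of glazed dishes apart from the top down, one dish at a time, and set each on the wooden ware board whose glaze swatch has its own colour: on its feet, centred on the cork pad to within about a centimetre, with its length along the board. They are stoneware, so set them down rather than drop them, never move a dish while another still stands on it, and leave the white jar and the terracotta bowl where they are.

Things in the scene. Friction and masses are not known exactly. Their poses are not given: they have to be found in the camera images.
- long_dish_mid (a point): Centre (15 mm above the underside) of the loose blue slab dish, 180 x 66 mm, 30 mm high: solid slab 16 mm thick (1 mm below to 15 mm above this point) on two 14 mm cross feet under its ends; grip the slab across its short side. x along its length (either way round alike), z up. Starts on the bench, bottom of the stack. About 450 g.
- green_dish_mid (a point): Centre (15 mm above the underside) of the loose green slab dish, 80 x 56 mm, 30 mm high: solid slab 16 mm thick (1 mm below to 15 mm above this point) on two 14 mm cross feet under its ends; grip the slab across its short side. x along its length (either way round alike), z up. Starts on one half of the blue dish, 8 mm from the yellow. About 180 g.
- yellow_dish_mid (a point): Centre (15 mm above the underside) of the loose yellow slab dish, 80 x 56 mm, 30 mm high: solid slab 16 mm thick (1 mm below to 15 mm above this point) on two 14 mm cross feet under its ends; grip the slab across its short side. x along its length (either way round alike), z up. Starts on one half of the blue dish, 8 mm from the green. About 180 g.
- small_dish_mid (a point): Centre (15 mm above the underside) of the loose red slab dish, 60 x 42 mm, 30 mm high: solid slab 16 mm thick (1 mm below to 15 mm above this point) on two 14 mm cross feet under its ends; grip the slab across its short side. x along its length (either way round alike), z up. Starts on top of the stack, on the green or yellow dish. About 100 g.
- blue_board_pad (a point): Centre of the cork pad's surface, 10 mm above the bench, of the fixed wooden ware board with the blue glaze swatch. Board 230 x 100 x 10 mm; pad 188 x 74 mm, flush; swatch strip 24 x 80 mm, 3 mm proud, across the board's end, centred 113 mm from this point on the -x side. x along the board, z up.
- green_board_pad (a point): Centre of the cork pad's surface, 10 mm above the bench, of the fixed wooden ware board with the green glaze swatch. Board 230 x 100 x 10 mm; pad 188 x 74 mm, flush; swatch strip 24 x 80 mm, 3 mm proud, across the board's end, centred 113 mm from this point on the -x side. x along the board, z up.
- yellow_board_pad (a point): Centre of the cork pad's surface, 10 mm above the bench, of the fixed wooden ware board with the yellow glaze swatch. Board 230 x 100 x 10 mm; pad 188 x 74 mm, flush; swatch strip 24 x 80 mm, 3 mm proud, across the board's end, centred 113 mm from this point on the -x side. x along the board, z up.
- red_board_pad (a point): Centre of the cork pad's surface, 10 mm above the bench, of the fixed wooden ware board with the red glaze swatch. Board 230 x 100 x 10 mm; pad 188 x 74 mm, flush; swatch strip 24 x 80 mm, 3 mm proud, across the board's end, centred 113 mm from this point on the -x side. x along the board, z up.
- glaze_jar_mid (a point): Bystander: centre, half-way up, of a loose closed white jar with black cap, 68 mm in diameter, 100 mm high. Not to be moved.
- clay_bowl_mid (a point): Bystander: centre, half-way up, of a loose terracotta bowl, 110 mm wide at the rim, 55 mm high. Not to be moved.
Mind the look-alikes: they are no part of the job. Leave any pink look-alike of the part that bears small_dish_mid alone.

How it is judged:
By the outcome, as a careful person would: the job done as asked, in the order asked, and still so for the second after the job is handed in, with the robot touching nothing.
It also fails if it takes over 106 s, if anything falls off the work surface, if the arm or the gripper's body presses on something with over 40 N, if the wrist force passes 120 N, or if a joint passes its speed limit or range.

### The arm

A 6-joint arm with a two-finger parallel gripper is mounted at the origin on the work surface. World frame = base frame: x ahead of the robot, y to its left, z up, the work surface at z = 0. Lengths are in m, angles in degrees, forces in N, time in s.
With the tool pointing down it reaches from about 0.35 to 0.85 m from the base axis. Payload 8.1 kg.
Tool frame: the origin (TCP) lies on the centre line of the jaws, within the pads' length; the fingertips stand ctrl.tip_reach ahead of it and the grasp point (between the pads) lies 5 mm behind it (ctrl.tip_reach is the distance from the TCP to the fingertips, in m); z points along the fingers, y is the line along which they close (so a half turn about z gives the same grasp; the last joint's range is limited). The gripper opens to 93 mm and grips with 3 to 60 N. Pads are 15 mm wide; open, the fingers measure 128 mm over their backs; the gripper's body (75 mm by 188 mm) begins 65 mm behind the grasp point.
Start: joints at [68.617, 7.471, 85.268, -0, 87.261, -4.893], TCP at [0.17, 0.575, 0.233] pointing down, gripper open.
Joint ranges: [-169.43, 169.43], [-51.17, 129.36], [1.28, 143.12], [-76.62, 256.62], [0, 156.53], [-152.29, 152.29]. Speed limits (degrees/s): [136.94, 136.94, 159.86, 180, 180, 180].

### API

Orientations are given as [roll, pitch, yaw] about the fixed x, y, z axes, in that order (R = Rz(yaw) Ry(pitch) Rx(roll)).
In Python, from cell import sensors, vision, ticket, spotter, ctrl gives the robot as it stands.
- The arm moves only by the tool move_arm, never from a script. Its argument "targets" is one flat list of numbers, 7 for each row, row after row: the shift along the tool's x, y, z in m, then the turn, a rotation vector about the tool's x, y, z in rad, then the closure, from -1 (fully open) to 1 (shut). In form: [tx, ty, tz, rx, ry, rz, gripper, tx, ty, tz, rx, ry, rz, gripper, ...]. A call has 1 to 10 rows; each row shifts and turns the commanded pose from where the row before left it, along the tool's axes as they then stand; what a row does not reach is not made up. A row lasts 1/10 s, in which the tool goes at most 50 mm and 8.59 degrees, less where a joint would pass 70% of its speed; a pose out of reach is approached as far as the arm can. A call with a gripper value outside its range is refused whole. The fingers move at their own pace and stop on an object; the grip force is fixed at half the most. Time passes only in rows, so rows that do not move let the fingers close. It gives the time, the measured TCP pose, the force, the opening and the grip force at its end, in the units of the state.
- sensors.get_state(): the state, without advancing time (a new reading comes with each control period).
- vision.capture(name): name is "side" or "top" or "wrist"; returns (picture, depth): 400x640x3 uint8, red, green, blue; 400x640 float32, m along the optical axis (not along the pixel's ray), 0 where there is no reading.
- vision.camera_model(name): a dict with "vertical_fov" (degrees; the focal length in pixels is half the picture's height over the tangent of half this angle, whatever the lens; pixels are square), "cx", "cy" (the principal point, pixels), "D" ([k1, k2, p1, p2, k3] as OpenCV has them; the pictures are not rectified), "eye" and "attitude" of the camera in the world. Camera axes: x right, y up, looking along -z (the intrinsics and any distortion apply to the point x, -y, -z); pixel columns grow to the right and rows downward; lengths in m; the calibration is good to about 2 mm. A picture is of the moment at which its call begins: read the wrist's pose just before it. camera_model takes no time and is no camera call; for the wrist camera it gives the pose at the moment of the call.
- ticket.close_job(): hands the job in; it is judged then, once.
Trained networks look in the newest picture that a camera, given by its name, has taken for a name from the list of things; names that differ only in an ending like _2 or _b are one class to them, and where a whole thing is asked for, a point or a joint stands for the part that bears it (a point fixed in the world has none). Each returns a list of dicts, best first, with "p" (0 to 1); they miss things now and then, are a little off and sometimes report something else, mostly with a low value. They report only what shows in the picture. A call takes as long as a camera call. They do not tell look-alikes from the thing itself.
- spotter.masks_of(camera, target): "mask" (400x640 bool, what is visible of it) and "bbox" ([left, top, width, height] in pixels, round what is visible of it).
The state is a dict: "t": time; "joint_pos": joint angles; "qd": joint speeds; "joint_torque": joint torques, N m; "position": TCP position; "tcp_rot": TCP orientation; "force": force on the tool from outside, world axes, zero at the start; "wrist_torque": the same for the moment, N m; "finger_gap": finger opening in m; "grip_force": force on a finger pad.
Only numpy, scipy, OpenCV 4.12 (cv2) and the standard library are available. Lean on these libraries where they do the work, as an engineer would, in place of code of your own. Each camera call takes 0.05 s, during which the arm holds its last target. There are 200 camera calls.

## Working session

There is one attempt and no reset: what is moved stays moved. The work goes in short steps, Python scripts to look and compute and a tool call to move; the robot and the scene stay as the last step left them, time stands still between calls to the robot, and variables do not carry over. Pictures are saved under pics/ and viewed, at most 14 in all, crops included, and the job is handed in when it is done.

Besides the shell and the picture viewer there is one more tool, called after ">>>" in YAML: its name, and indented under it one key for each argument. move_arm: Moves the arm, as the interface text tells. Its arguments: {"type":"object","properties":{"targets":{"type":"array","items":{"type":"number"}}},"required":["targets"]}

```bash
mkdir -p pics; ls; python3 - <<'E'
from cell import sensors, vision, ctrl
import cv2
print(sensors.get_state(), ctrl.tip_reach)
for n in("top","side"):
    m=vision.camera_model(n);print(m)
    p,d=vision.capture(n);cv2.imwrite(f"pics/{n}0.png",p[...,::-1])
E
```

```text
pics
{'t': 0.0, 'joint_pos': array([ 6.86180314e+01,  7.51684377e+00,  8.53302372e+01, -6.59934516e-04,
        8.72607507e+01, -4.89294919e+00]), 'qd': array([ 0.00053038, -0.09053439,  0.02265891,  0.01194116,  0.00716588,
        0.04780668]), 'joint_torque': array([-5.36686439e-04, -5.59826517e+01, -4.91767931e+01,  7.68032949e-02,
        3.47847235e-02, -1.85806493e-04]), 'position': array([0.17007852, 0.57481423, 0.23156015]), 'tcp_rot': array([-1.79892505e+02, -8.54070424e-03,  1.63511005e+02]), 'force': array([ 0.16891763,  0.542092  , -0.33315904]), 'wrist_torque': array([-0.03764206, -0.0127656 ,  0.03929188]), 'grip_force': 0.0, 'finger_gap': 0.09295236402763535} 0.014
{'vertical_fov': 42.038439973910954, 'cx': 319.96057771510414, 'cy': 208.57645426860927, 'D': array([-0.16155045,  0.        ,  0.        ,  0.        ,  0.        ]), 'eye': array([ 0.38988028, -0.00566682,  1.39370809]), 'attitude': array([ 10.00479538,   0.17050055, -88.67830887])}
{'vertical_fov': 51.17116349771861, 'cx': 327.3835806118202, 'cy': 201.6038045149381, 'D': array([-0.02406375,  0.        ,  0.        ,  0.        ,  0.        ]), 'eye': array([0.42062699, 0.74207464, 0.56784663]), 'attitude': array([  56.79719257,   -0.79949591, -163.83950785])}
```

View pics/top0.png

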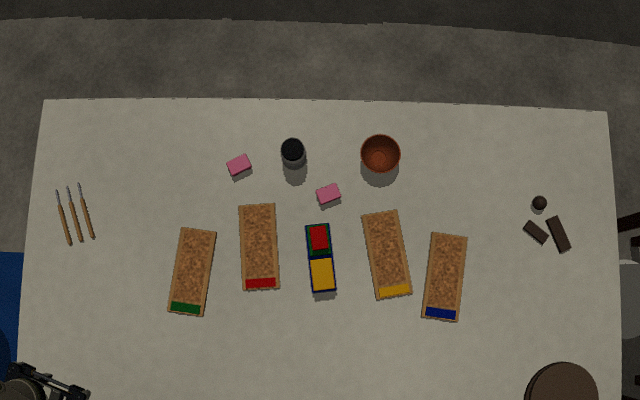

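View pics/side0.png

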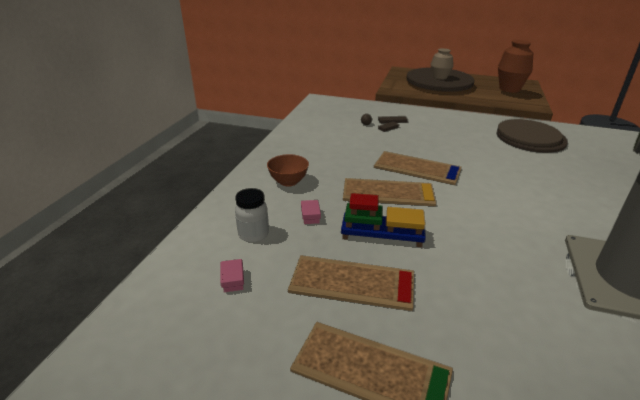

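Top picture: the red dish (319,237) sits on the green one, yellow is at (322,274), and blue lies under both. Boards are green (192,272), red (259,247), yellow (386,254) and blue (445,277). The pink blocks at (239,165) and (328,194) are look-alikes standing on the bench. The jar is at (293,152) and the bowl at (380,153).

```bash
cat > h.py <<'E'
import numpy as np, cv2
from scipy.spatial.transform import Rotation as R
from cell import sensors, vision, spotter
def shot(n):
    m=vision.camera_model(n); p,d=vision.capture(n); return m,p,d
def K(m):
    f=200/np.tan(np.radians(m["vertical_fov"]/2)); return np.array([[f,0,m["cx"]],[0,f,m["cy"]],[0,0,1.]])
def rays(m,uv):
    q=cv2.undistortPoints(np.float64(uv).reshape(-1,1,2),K(m),m["D"])[:,0]
    return np.c_[q[:,0],-q[:,1],-np.ones(len(q))]
def att(m): return R.from_euler("xyz",m["attitude"],degrees=True)
def world(m,d,mask):
    v,u=np.nonzero(mask&(d>0)); return att(m).apply(rays(m,np.c_[u,v])*d[v,u][:,None])+m["eye"]
def plane(m,uv,z):
    r=att(m).apply(rays(m,uv)); return m["eye"]+r*((z-m["eye"][2])/r[:,2])[:,None]
def rect(P):
    (cx,cy),(w,h),a=cv2.minAreaRect(np.float32(P[:,:2]*1000))
    if w<h: w,h,a=h,w,a+90
    return np.round([cx,cy,w,h,(a+90)%180-90],1)   # mm, long-axis angle deg
def hue(p,lo,hi,s=120,v=40):
    H=cv2.cvtColor(p,cv2.COLOR_RGB2HSV); 
    a=(H[...,0]>=lo)&(H[...,0]<=hi) if lo<=hi else (H[...,0]>=lo)|(H[...,0]<=hi)
    return a&(H[...,1]>s)&(H[...,2]>v)
HUE=dict(red=(174,6),green=(45,85),blue=(105,130),yellow=(17,30))
SAT=dict(red=190,green=120,blue=120,yellow=190)
E
python3 - <<'E'
from h import *
m,p,d=shot("top")
for k in HUE:
    M=hue(p,*HUE[k],s=SAT[k],v=30).astype(np.uint8)
    n,l,s,c=cv2.connectedComponentsWithStats(M)
    for i in range(1,n):
        if s[i,4]>40 and s[i,1]>180 and 150<s[i,0]<480:
            P=world(m,d,l==i); z=np.percentile(P[:,2],[5,50,95])*1000
            v,u=np.nonzero(l==i); print(k,c[i].round(),s[i,4],z.round(1),rect(P),"plane",rect(plane(m,np.c_[u,v],np.median(P[:,2]))))
# boards
H=cv2.cvtColor(p,cv2.COLOR_RGB2HSV)
M=((H[...,1]>60)&(H[...,2]>40)&(H[...,0]<30)).astype(np.uint8)
n,l,s,c=cv2.connectedComponentsWithStats(M)
for i in range(1,n):
    if s[i,4]>1500 and 150<s[i,0]<480:
        v,u=np.nonzero(l==i); P=plane(m,np.c_[u,v],.01); print("board",c[i].round(),rect(P),np.median(world(m,d,l==i)[:,2]))
for t in("small_dish_mid","green_dish_mid","yellow_dish_mid","long_dish_mid","glaze_jar_mid","clay_bowl_mid"):
    for r in spotter.masks_of("top",t):
        v,u=np.nonzero(r["mask"]); P=world(m,d,r["mask"])
        print(t,r["bbox"],round(r["p"],2),P.mean(0).round(3),rect(P))
cv2.imwrite("pics/crop1.png",cv2.resize(p[175:335,155:480,::-1],None,fx=2.4,fy=2.4,interpolation=cv2.INTER_CUBIC))
E
```

```text
red [318. 237.] 374 [84.2 89.  93.4] [546.6   5.4  59.7  41.9   9.9] plane [546.    5.7  59.2  41.    9.5]
red [260. 282.] 268 [ 6.2 11.2 16. ] [431.7 158.2  80.1  23.9 -83.8] plane [431.7 158.1  79.5  23.9 -83.8]
green [318. 242.] 208 [52.9 58.8 63.7] [546.    5.7  80.2  55.4   8.1] plane [545.    6.   78.2  54.6   8.3]
green [185. 307.] 248 [ 6.8 11.8 16.4] [359.2 356.7  78.2  23.1  83.3] plane [359.4 356.7  78.3  22.7  83.4]
blue [317. 254.] 147 [23.8 28.4 57.4] [516.3   2.1 147.3  64.8   7.7] plane [516.4   2.6 147.3  63.8   7.8]
blue [319. 286.] 61 [25.3 28.9 34.3] [427.    4.5  82.   42.4  54.7] plane [427.7   5.1  83.4  42.8  54.1]
blue [440. 313.] 256 [ 6.8 11.7 16. ] [ 361.5 -320.4   80.4   22.8   82.4] plane [ 361.5 -320.2   80.2   22.7   82.4]
yellow [322. 274.] 652 [53.9 58.4 63.3] [456.8  -5.6  79.1  54.9   8.3] plane [456.6  -5.2  78.8  54.    8.4]
yellow [393. 290.] 276 [ 6.9 11.8 17. ] [ 419.7 -195.7   81.8   24.3  -78.9] plane [ 419.6 -195.    80.6   24.2  -79. ]
board [258. 246.] [529.1 166.7 230.9 100.9   5.8] 0.009267934622708918
board [387. 254.] [ 515.6 -176.3  
[... 697 characters left out ...]
low_dish_mid [311.2, 259.8, 21.6, 30.8] 0.8 [ 0.455 -0.005  0.058] [456.3  -5.   80.   56.8   8.3]
long_dish_mid [308.2, 254.8, 24.3, 38.3] 0.77 [ 0.498 -0.002  0.029] [461.1  -4.   91.6  58.3   6.7]
long_dish_mid [282.4, 140.0, 24.9, 30.1] 0.26 [0.767 0.077 0.082] [778.1  79.6  74.2  64.6  10.8]
glaze_jar_mid [283.7, 137.3, 22.2, 32.8] 0.67 [0.768 0.078 0.079] [788.7  87.4  99.2  63.7  25.9]
glaze_jar_mid [305.9, 222.2, 25.9, 36.5] 0.39 [0.53  0.007 0.059] [544.    7.4  78.4  56.1   8.2]
glaze_jar_mid [311.1, 253.7, 23.6, 36.0] 0.35 [ 0.475 -0.01   0.03 ] [461.   -4.1  93.8  54.9   4.5]
clay_bowl_mid [356.7, 131.1, 48.1, 41.9] 0.66 [ 0.788 -0.156  0.025] [ 787.9 -154.1  121.1  115.6  -41.6]
```

View pics/crop1.png

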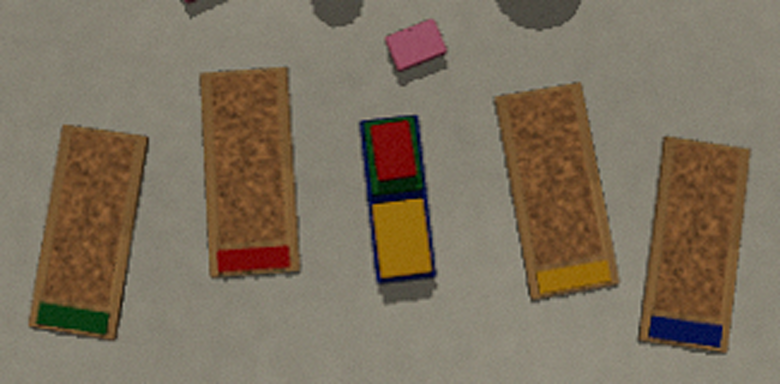

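Crop: the target is the saturated red dish at crop (393,150), on the green dish with its top at about 90 mm. The pink block at crop (415,43) stands on the bench at about 30 mm, so it is a decoy. Next I work out the first move.

```bash
cat > g.py <<'E'
import sys, numpy as np
from cell import sensors
# usage: g.py x y z yaw (mm, deg) -> turn about tool z, then shift in tool axes after turn
x,y,z,w=map(float,sys.argv[1:5]); s=sensors.get_state(); p=s["position"]*1000; y0=s["tcp_rot"][2]
d=(w-y0+180)%360-180; a=np.radians(w); D=np.array([x,y,z])-p
print("t",round(s["t"],2),"pos",p.round(1),"rot",s["tcp_rot"].round(2),"F",s["force"].round(1),"gap",round(s["finger_gap"]*1000,1))
sh=np.array([np.cos(a)*D[0]+np.sin(a)*D[1], np.sin(a)*D[0]-np.cos(a)*D[1], -D[2]])
print("rz",round(-np.radians(d),4),"shift m",(sh/1000).round(4))
E
python3 g.py 546.3 5.5 140 189.3
```

```text
t 0.45 pos [170.2 575.3 232.5] rot [-179.99   -0.    163.51] F [-0.2 -0.1  0.6] gap 93.1
rz -0.4501 shift m [-0.279  -0.6231  0.0925]
```

>>> move_arm:
  targets: [0,0,0,0,0,-0.1125,-1,0,0,0,0,0,-0.1125,-1,0,0,0,0,0,-0.1125,-1,0,0,0,0,0,-0.1125,-1,-0.009,-0.02,0,0,0,0,-1,-0.018,-0.04,0,0,0,0,-1,-0.018,-0.04,0,0,0,0,-1,-0.018,-0.04,0,0,0,0,-1,-0.018,-0.04,0,0,0,0,-1,-0.018,-0.04,0,0,0,0,-1]

```text
t: 1.45
position: [0.3042, 0.3728, 0.2328]
tcp_rot: [180.0, 0.0, -170.7]
force: [0.4, 0.4, -0.4]
finger_gap: 0.0928
grip_force: 0.0
```

>>> move_arm:
  targets: [-0.018,-0.04,0,0,0,0,-1,-0.018,-0.04,0,0,0,0,-1,-0.018,-0.04,0,0,0,0,-1,-0.018,-0.04,0,0,0,0,-1,-0.018,-0.04,0,0,0,0,-1,-0.018,-0.04,0.01,0,0,0,-1,-0.018,-0.04,0.02,0,0,0,-1,-0.018,-0.04,0.02,0,0,0,-1,-0.018,-0.04,0.02,0,0,0,-1,-0.009,-0.02,0.01,0,0,0,-1]

```text
t: 2.45
position: [0.534, 0.0238, 0.1507]
tcp_rot: [-180.0, -0.1, -170.8]
force: [0.1, -0.1, 0.1]
finger_gap: 0.0928
grip_force: 0.0
```

```bash
python3 g.py 546.3 5.5 80 189.3; python3 - <<'E'
from h import *
m,p,d=shot("wrist"); cv2.imwrite("pics/w1.png",p[...,::-1])
for k in("red","green","yellow"):
    P=world(m,d,hue(p,*HUE[k],s=SAT[k],v=30)); z=np.median(P[:,2]); P=P[abs(P[:,2]-z)<.006]; print(k,z.round(4),rect(P))
E
```

```text
t 2.45 pos [534.   23.8 150.7] rot [-1.7998e+02 -9.0000e-02 -1.7084e+02] F [ 0.1 -0.1  0.1] gap 92.8
rz -0.0024 shift m [-0.0091 -0.02    0.0707]
red 0.09 [546.1   6.3  59.8  41.3   9.9]
green 0.0605 [543.7   6.8  78.7  54.9   7.9]
yellow 0.0609 [495.6   1.  157.3  55.7   8.3]
```

Red measured again from the wrist: (546.1, 6.3), yaw 9.9°, top at 90 mm. I'll align and descend.

>>> move_arm:
  targets: [-0.009,-0.0195,0.01,0,0,-0.01,-1,0,0,0.02,0,0,0,-1,0,0,0.015,0,0,0,-1,0,0,0.012,0,0,0,-1,0,0,0.01,0,0,0,-1,0,0,0.004,0,0,0,-1,0,0,0,0,0,0,-1,0,0,0,0,0,0,-1]

```text
t: 3.3
position: [0.546, 0.0092, 0.0822]
tcp_rot: [-180.0, 0.0, -170.1]
force: [-0.0, -0.1, 0.0]
finger_gap: 0.0929
grip_force: 0.0
```

```bash
python3 g.py 546.2 6 80 189.8
```

```text
t 3.3 pos [546.    9.2  82.2] rot [-1.7999e+02  5.0000e-02 -1.7012e+02] F [-0.  -0.1  0. ] gap 92.9
rz 0.0015 shift m [ 0.0004 -0.0032  0.0022]
```

>>> move_arm:
  targets: [0,-0.003,0.002,0,0,0,-1,0,0,0,0,0,0,-1,0,0,0,0,0,0,1,0,0,0,0,0,0,1,0,0,0,0,0,0,1,0,0,0,0,0,0,1,0,0,0,0,0,0,1,0,0,0,0,0,0,1,0,0,0,0,0,0,1,0,0,0,0,0,0,1]

```text
t: 4.3
position: [0.5462, 0.0061, 0.0796]
tcp_rot: [180.0, -0.0, -170.1]
force: [-0.4, 0.4, -0.1]
finger_gap: 0.0418
grip_force: 30.0
```

```bash
python3 g.py 544 168.9 37 185.9; 
```

```text
t 4.3 pos [546.2   6.1  79.6] rot [ 180.     -0.   -170.13] F [-0.4  0.4 -0.1] gap 41.8
rz 0.0692 shift m [-0.0146  0.1622  0.0426]
```

>>> move_arm:
  targets: [0,0,-0.004,0,0,0,1,0,0,-0.01,0,0,0,1,0,0,-0.016,0,0,0,1,0,0,0,0,0,0.069,1,-0.0015,0.012,0,0,0,0,1,-0.0025,0.03,0,0,0,0,1,-0.0035,0.04,0,0,0,0,1,-0.0035,0.04,0,0,0,0,1,-0.0025,0.03,0,0,0,0,1,-0.001,0.01,0,0,0,0,1]

```text
t: 5.3
position: [0.5431, 0.1723, 0.1097]
tcp_rot: [179.9, -0.0, -173.8]
force: [-0.5, 0.1, -1.2]
finger_gap: 0.0418
grip_force: 30.0
```

```bash
python3 - <<'E'
from h import *
s=sensors.get_state();m,p,d=shot("wrist"); cv2.imwrite("pics/w2.png",p[...,::-1]);print(s["grip_force"])
P=world(m,d,hue(p,*HUE["red"],s=SAT["red"],v=30)); P=P[(P[:,2]>.03)]; print(np.median(P[:,2]),rect(P),s["position"])
E
python3 g.py 544 168.9 32 185.9
```

```text
29.99978095293045
0.12055388909200321 [542.1 172.5  61.1  42.    6.6] [0.5430891  0.17225097 0.10966058]
t 5.35 pos [543.2 172.2 109.6] rot [ 1.7995e+02 -2.0000e-02 -1.7383e+02] F [-0.8 -0.3 -0.7] gap 41.9
rz 0.0047 shift m [-0.0005 -0.0033  0.0776]
```

View pics/w2.png

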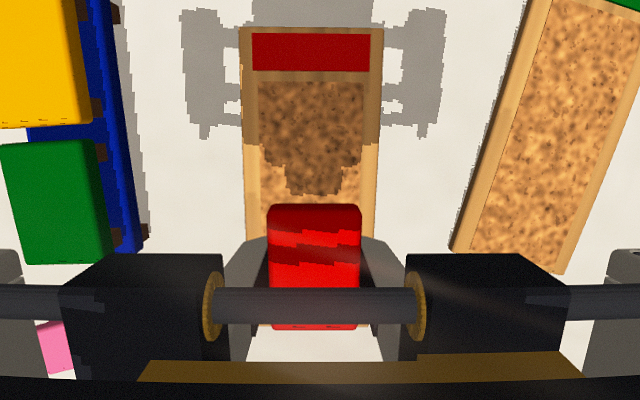

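Wrist picture: the red dish is held level at (315,260), over the cork of the board with the red swatch (311,52). Setting it down.

>>> move_arm:
  targets: [-0.0015,-0.003,0.01,0,0,0.005,1,0,0,0.02,0,0,0,1,0,0,0.02,0,0,0,1,0,0,0.012,0,0,0,1,0,0,0.008,0,0,0,1,0,0,0.004,0,0,0,1,0,0,0.002,0,0,0,1,0,0,0,0,0,0,1]

```text
t: 6.15
position: [0.5462, 0.1658, 0.0341]
tcp_rot: [180.0, 0.0, -174.4]
force: [-0.3, -0.1, -1.9]
finger_gap: 0.0415
grip_force: 30.0
```

```bash
python3 g.py 544.5 168.9 29.6 185.9
```

```text
t 6.15 pos [546.2 165.8  34.1] rot [ 1.8000e+02  4.0000e-02 -1.7438e+02] F [-0.3 -0.1 -1.9] gap 41.5
rz -0.0049 shift m [0.0013 0.0033 0.0045]
```

>>> move_arm:
  targets: [0.001,0.003,0.002,0,0,-0.004,1,0,0,0.002,0,0,0,1,0,0,0,0,0,0,1,0,0,0,0,0,0,1]

```text
t: 6.55
position: [0.5444, 0.1689, 0.0298]
tcp_rot: [-180.0, 0.0, -174.1]
force: [-0.1, -0.2, 0.3]
finger_gap: 0.0416
grip_force: 30.0
```

>>> move_arm:
  targets: [0,0,0.0005,0,0,0,1,0,0,0,0,0,0,-1,0,0,0,0,0,0,-1,0,0,0,0,0,0,-1,0,0,0,0,0,0,-1,0,0,-0.01,0,0,0,-1,0,0,-0.03,0,0,0,-1,0,0,-0.04,0,0,0,-1,0,0,-0.03,0,0,0,-1,0,0,0,0,0,0,-1]

```text
t: 7.55
position: [0.5481, 0.1696, 0.146]
tcp_rot: [179.9, 0.6, -174.1]
force: [0.9, 0.0, -0.2]
finger_gap: 0.0929
grip_force: 0.0
```

```bash
cat > look.py <<'E'
from h import *
import sys
m,p,d=shot("wrist" if len(sys.argv)<2 else sys.argv[1])
for k in HUE:
    M=hue(p,*HUE[k],s=SAT[k],v=30).astype(np.uint8); n,l,s,c=cv2.connectedComponentsWithStats(M)
    for i in range(1,n):
        if s[i,4]>(1500 if len(sys.argv)<2 else 60):
            P=world(m,d,l==i); z=np.percentile(P[:,2],90) ; P=P[abs(P[:,2]-z)<.006]; print(k,c[i].round(),"z",z.round(3),rect(P))
E
python3 look.py; python3 g.py 545 6.5 140 188.2
```

```text
red [314.  52.] z 0.015 [431.6 158.4  80.6  24.9 -84.5]
red [313. 200.] z 0.041 [544.  169.2  59.   41.3   5.8]
green [ 92. 184.] z 0.062 [544.5   7.3  79.   57.1   8.5]
blue [133. 115.] z 0.032 [502.1   2.5 177.1  65.9   7.6]
yellow [73. 58.] z 0.062 [457.8  -3.6  77.6  56.9   8.1]
yellow [586. 363.] z 0.248 [519.6 219.   28.5   3.3 -83.5]
t 7.6 pos [546.7 169.2 143. ] rot [ 179.96    0.37 -174.14] F [ 0.  -0.1  0.1] gap 92.8
rz -0.0408 shift m [ 0.0248 -0.1608  0.003 ]
```

Red is placed at (544, 169.2), yaw 5.8°, on target. Next is green.

>>> move_arm:
  targets: [0,0,0,0,0,-0.041,-1,0.002,-0.013,0,0,0,0,-1,0.0045,-0.03,0,0,0,0,-1,0.006,-0.038,0,0,0,0,-1,0.006,-0.038,0,0,0,0,-1,0.0045,-0.03,0,0,0,0,-1,0.002,-0.012,0.02,0,0,0,-1,0,0,0.02,0,0,0,-1,0,0,0,0,0,0,-1,0,0,0,0,0,0,-1]

```text
t: 8.6
position: [0.5416, 0.0055, 0.0983]
tcp_rot: [180.0, -0.1, -171.8]
force: [0.4, 0.2, -0.1]
finger_gap: 0.0928
grip_force: 0.0
```

```bash
python3 look.py; python3 g.py 545 6.6 50 188.2
```

```text
red [557.  92.] z 0.014 [431.6 158.4  81.4  24.8 -84.4]
red [549. 235.] z 0.041 [525.7 166.5  44.6  23.3 -79.8]
green [315. 229.] z 0.061 [539.3   6.   69.4  55.5   8.4]
blue [315. 165.] z 0.032 [5.036e+02 5.000e-01 1.224e+02 5.050e+01 5.780e+01]
yellow [43.  8.] z 0.015 [ 427.9 -187.2   70.1   12.6  -84.4]
yellow [317.  80.] z 0.062 [456.6  -4.6  79.6  55.8   8.7]
yellow [580. 364.] z 0.2 [512.9  52.9  31.6   3.  -82.5]
t 8.65 pos [542.5   5.7  99.3] rot [ 1.8000e+02 -3.0000e-02 -1.7181e+02] F [ 0.3 -0.5  0.3] gap 92.8
rz -0.0002 shift m [-0.0026  0.0005  0.0493]
```

>>> move_arm:
  targets: [-0.0025,0,0.01,0,0,0,-1,0,0,0.015,0,0,0,-1,0,0,0.015,0,0,0,-1,0,0,0.007,0,0,0,-1,0,0,0.002,0,0,0,-1,0,0,0,0,0,0,-1,0,0,0,0,0,0,-1]

```text
t: 9.35
position: [0.5455, 0.0062, 0.0506]
tcp_rot: [-180.0, 0.0, -171.8]
force: [0.2, 0.0, 0.2]
finger_gap: 0.0932
grip_force: 0.0
```

```bash
python3 g.py 545 6.6 50 188.2
```

```text
t 9.35 pos [545.5   6.2  50.6] rot [-1.7999e+02  4.0000e-02 -1.7180e+02] F [0.2 0.  0.2] gap 93.2
rz 0.0001 shift m [0.0005 0.0005 0.0006]
```

Well aligned. I'll grip and make a small lift.

>>> move_arm:
  targets: [0,0,0.0005,0,0,0,1,0,0,0,0,0,0,1,0,0,0,0,0,0,1,0,0,0,0,0,0,1,0,0,0,0,0,0,1,0,0,0,0,0,0,1,0,0,-0.003,0,0,0,1,0,0,-0.01,0,0,0,1,0,0,-0.02,0,0,0,1,0,0,-0.02,0,0,0,1]

```text
t: 10.35
position: [0.5447, 0.0062, 0.1034]
tcp_rot: [180.0, -0.1, -171.8]
force: [0.3, 0.2, -1.7]
finger_gap: 0.056
grip_force: 30.0
```

>>> move_arm:
  targets: [0,0,-0.02,0,0,0,1,0,0,-0.01,0,0,0,1,0,0,0,0,0,0,1]

```text
t: 10.65
position: [0.5465, 0.0061, 0.1349]
tcp_rot: [-180.0, 0.2, -171.8]
force: [0.2, -0.4, -2.5]
finger_gap: 0.0558
grip_force: 30.0
```

```bash
python3 g.py 471.5 343.3 100 173.3
```

```text
t 10.65 pos [546.5   6.1 134.9] rot [-179.95    0.21 -171.79] F [ 0.2 -0.4 -2.5] gap 55.8
rz 0.2602 shift m [0.1138 0.3262 0.0349]
```

>>> move_arm:
  targets: [0,0,0,0,0,0.13,1,0,0,0,0,0,0.13,1,0.0055,0.016,0,0,0,0,1,0.0115,0.033,0,0,0,0,1,0.0145,0.041,0,0,0,0,1,0.0145,0.041,0,0,0,0,1,0.0145,0.041,0,0,0,0,1,0.0145,0.041,0,0,0,0,1,0.0145,0.041,0,0,0,0,1,0.0145,0.041,0,0,0,0,1]

```text
t: 11.65
position: [0.4749, 0.3126, 0.1313]
tcp_rot: [-179.9, -0.1, 173.3]
force: [1.1, -0.1, -1.3]
finger_gap: 0.0555
grip_force: 30.0
```

>>> move_arm:
  targets: [0.01,0.031,0.01,0,0,0,1,0,0,0.02,0,0,0,1,0,0,0,0,0,0,1,0,0,0,0,0,0,1]

```text
t: 12.05
position: [0.4689, 0.3423, 0.1013]
tcp_rot: [-179.9, -0.1, 173.3]
force: [-0.6, 0.0, -2.0]
finger_gap: 0.0556
grip_force: 30.0
```

```bash
python3 g.py 471.5 343.3 30 173.3;python3 look.py
```

```text
t 12.05 pos [468.9 342.3 101.3] rot [-1.7988e+02 -1.4000e-01  1.7330e+02] F [-0.6  0.  -2. ] gap 55.6
rz 0.0 shift m [-0.0024  0.0013  0.0713]
red [ 63. 193.] z 0.015 [432.  156.9  84.8  24.6 -84.3]
green [318.  52.] z 0.015 [359.2 358.1  80.3  24.7  83.6]
green [314. 234.] z 0.113 [452.7 344.5  56.2  48.5  83.5]
green [314. 335.] z 0.113 [501.2 339.   55.3  14.   83.1]
yellow [545. 365.] z 0.203 [452.2 387.1  30.9   2.7  83.1]
```

>>> move_arm:
  targets: [-0.0028,0.0015,0.01,0,0,0,1,0,0,0.02,0,0,0,1,0,0,0.02,0,0,0,1,0,0,0.012,0,0,0,1,0,0,0.005,0,0,0,1,0,0,0,0,0,0,1,0,0,0,0,0,0,1]

```text
t: 12.8
position: [0.4736, 0.3447, 0.0366]
tcp_rot: [180.0, 0.1, 173.3]
force: [0.2, 0.1, -1.8]
finger_gap: 0.056
grip_force: 30.0
```

```bash
python3 g.py 471.9 343.4 30 173.3
```

```text
t 12.8 pos [473.6 344.7  36.6] rot [1.7995e+02 6.0000e-02 1.7329e+02] F [ 0.2  0.1 -1.8] gap 56.0
rz -0.0001 shift m [ 0.0015 -0.0015  0.0066]
```

>>> move_arm:
  targets: [0.001,-0.001,0.003,0,0,0,1,0,0,0.002,0,0,0,1,0,0,0.001,0,0,0,1,0,0,0.0005,0,0,0,1,0,0,0,0,0,0,1,0,0,0,0,0,0,1]

```text
t: 13.4
position: [0.4718, 0.3436, 0.0297]
tcp_rot: [180.0, 0.0, 173.3]
force: [-2.8, -2.2, 5.9]
finger_gap: 0.0557
grip_force: 30.0
```

Contact at 6 N. Release and retreat.

>>> move_arm:
  targets: [0,0,0,0,0,0,-1,0,0,0,0,0,0,-1,0,0,0,0,0,0,-1,0,0,0,0,0,0,-1,0,0,-0.01,0,0,0,-1,0,0,-0.03,0,0,0,-1,0,0,-0.04,0,0,0,-1,0,0,-0.03,0,0,0,-1,0,0,0,0,0,0,-1,0,0,0,0,0,0,-1]

```text
t: 14.4
position: [0.4725, 0.344, 0.1408]
tcp_rot: [179.9, 0.1, 173.3]
force: [0.9, -0.8, -0.7]
finger_gap: 0.0927
grip_force: 0.0
```

```bash
python3 look.py; python3 g.py 457 -5 140 188.3
```

```text
red [ 91. 179.] z 0.015 [431.8 157.3  83.9  24.2 -84.4]
green [314.  57.] z 0.015 [359.8 357.8  79.7  23.7  83.2]
green [313. 205.] z 0.041 [470.9 344.   79.2  55.3  -6.6]
yellow [583. 364.] z 0.243 [456.1 397.8  30.2   3.2  83.8]
t 14.45 pos [471.6 343.5 139.2] rot [1.8000e+02 1.0000e-02 1.7331e+02] F [ 0.2 -0.4 -0.5] gap 92.8
rz -0.2617 shift m [ 0.0648 -0.3427 -0.0008]
```

Green is at (470.9, 344.0), yaw −6.6°, on target. Next is yellow.

>>> move_arm:
  targets: [0,0,0,0,0,-0.131,-1,0,0,0,0,0,-0.131,-1,0.003,-0.017,0,0,0,0,-1,0.0065,-0.034,0,0,0,0,-1,0.008,-0.0425,0,0,0,0,-1,0.008,-0.0425,0,0,0,0,-1,0.008,-0.0425,0,0,0,0,-1,0.008,-0.0425,0,0,0,0,-1,0.008,-0.0425,0,0,0,0,-1,0.008,-0.0425,0,0,0,0,-1]

```text
t: 15.45
position: [0.4574, 0.0301, 0.1379]
tcp_rot: [180.0, -0.1, -171.9]
force: [0.7, 0.1, -0.2]
finger_gap: 0.0931
grip_force: 0.0
```

>>> move_arm:
  targets: [0.0065,-0.034,0,0,0,0,-1,0,0,0,0,0,0,-1,0,0,0,0,0,0,-1]

```text
t: 15.75
position: [0.4566, -0.0031, 0.1382]
tcp_rot: [180.0, -0.1, -172.0]
force: [-0.4, 0.8, -1.1]
finger_gap: 0.0928
grip_force: 0.0
```

```bash
python3 look.py; python3 g.py 457 -5 50 188.3
```

```text
red [506. 200.] z 0.014 [432.2 159.3  83.   24.8 -84.3]
blue [311. 339.] z 0.031 [574.4  11.   64.9  30.4 -82.3]
yellow [ 86. 127.] z 0.015 [ 420.  -195.8   84.    25.2  -79.3]
yellow [311. 214.] z 0.061 [456.2  -4.7  79.8  55.5   8.6]
yellow [577. 364.] z 0.24 [427.8  43.2  33.7   3.4 -83.3]
t 15.8 pos [456.8  -2.2 138.3] rot [ 1.7996e+02 -8.0000e-02 -1.7186e+02] F [ 0.9 -0.2  0.1] gap 92.9
rz -0.0028 shift m [ 0.0002 -0.0028  0.0883]
```

>>> move_arm:
  targets: [0.0005,-0.0025,0.012,0,0,-0.003,-1,0,0,0.025,0,0,0,-1,0,0,0.025,0,0,0,-1,0,0,0.016,0,0,0,-1,0,0,0.008,0,0,0,-1,0,0,0.002,0,0,0,-1,0,0,0,0,0,0,-1,0,0,0,0,0,0,-1]

```text
t: 16.6
position: [0.4583, -0.0046, 0.052]
tcp_rot: [-180.0, 0.1, -171.5]
force: [-0.4, -0.5, -0.1]
finger_gap: 0.0932
grip_force: 0.0
```

```bash
python3 g.py 456.5 -4.8 50 188.3
```

```text
t 16.6 pos [458.3  -4.6  52. ] rot [-1.7998e+02  8.0000e-02 -1.7149e+02] F [-0.4 -0.5 -0.1] gap 93.2
rz 0.0037 shift m [0.0018 0.     0.002 ]
```

>>> move_arm:
  targets: [0.001,0,0.002,0,0,0.002,-1,0,0,0,0,0,0,1,0,0,0,0,0,0,1,0,0,0,0,0,0,1,0,0,0,0,0,0,1,0,0,0,0,0,0,1,0,0,0,0,0,0,1,0,0,-0.003,0,0,0,1,0,0,-0.01,0,0,0,1,0,0,-0.02,0,0,0,1]

```text
t: 17.6
position: [0.4549, -0.0046, 0.0813]
tcp_rot: [179.9, -0.2, -171.6]
force: [0.2, -0.6, -1.5]
finger_gap: 0.0558
grip_force: 30.0
```

>>> move_arm:
  targets: [0,0,-0.02,0,0,0,1,0,0,-0.02,0,0,0,1,0,0,0,0,0,0,1]

```text
t: 17.9
position: [0.4588, -0.0051, 0.1258]
tcp_rot: [-179.9, 0.3, -171.6]
force: [1.3, 0.1, -1.6]
finger_gap: 0.0556
grip_force: 30.0
```

```bash
python3 g.py 530.5 -173.5 100 191.1
```

```text
t 17.9 pos [458.8  -5.1 125.8] rot [-179.91    0.32 -171.62] F [ 1.3  0.1 -1.6] gap 55.6
rz -0.0475 shift m [-0.038  -0.1791  0.0258]
```

>>> move_arm:
  targets: [0,0,0,0,0,-0.047,1,-0.0035,-0.016,0,0,0,0,1,-0.007,-0.033,0,0,0,0,1,-0.0085,-0.04,0,0,0,0,1,-0.0085,-0.04,0,0,0,0,1,-0.007,-0.033,0,0,0,0,1,-0.0035,-0.016,0.01,0,0,0,1,0,0,0.015,0,0,0,1,0,0,0,0,0,0,1,0,0,0,0,0,0,1]

```text
t: 18.9
position: [0.5266, -0.1709, 0.0957]
tcp_rot: [179.9, -0.1, -168.9]
force: [0.5, 0.9, -1.2]
finger_gap: 0.0557
grip_force: 30.0
```

```bash
python3 g.py 530.5 -173.5 30 191.1;python3 look.py
```

```text
t 18.9 pos [ 526.6 -170.9   95.7] rot [ 1.7988e+02 -1.5000e-01 -1.6889e+02] F [ 0.5  0.9 -1.2] gap 55.7
rz 0.0001 shift m [-0.0033 -0.0033  0.0657]
blue [571. 179.] z 0.031 [473.2  -3.2 123.   67.6   7.4]
yellow [309.  53.] z 0.015 [ 419.9 -194.7   81.4   25.3  -79.1]
yellow [314. 234.] z 0.108 [ 510.6 -173.5   56.3   47.7  -78.6]
yellow [314. 335.] z 0.108 [ 558.4 -164.2   55.7   14.7  -77.8]
yellow [542. 366.] z 0.198 [ 497.3 -134.9   33.3    3.2  -80.2]
```

>>> move_arm:
  targets: [-0.0035,-0.0033,0.01,0,0,0,1,0,0,0.02,0,0,0,1,0,0,0.018,0,0,0,1,0,0,0.01,0,0,0,1,0,0,0.003,0,0,0,1,0,0,0,0,0,0,1,0,0,0,0,0,0,1]

```text
t: 19.65
position: [0.5328, -0.175, 0.0371]
tcp_rot: [-179.9, 0.1, -168.9]
force: [-0.8, -0.6, -2.1]
finger_gap: 0.0553
grip_force: 30.0
```

```bash
python3 g.py 530.7 -173.7 30 191.1
```

```text
t 19.65 pos [ 532.8 -175.    37.1] rot [-1.7995e+02  8.0000e-02 -1.6892e+02] F [-0.8 -0.6 -2.1] gap 55.3
rz -0.0004 shift m [0.0018 0.0017 0.0071]
```

>>> move_arm:
  targets: [0.001,0.001,0.003,0,0,0,1,0,0,0.002,0,0,0,1,0,0,0.001,0,0,0,1,0,0,0.0005,0,0,0,1,0,0,0,0,0,0,1,0,0,0,0,0,0,1]

```text
t: 20.25
position: [0.5309, -0.174, 0.0297]
tcp_rot: [-180.0, 0.0, -168.9]
force: [-0.5, 0.0, -2.8]
finger_gap: 0.0556
grip_force: 30.0
```

>>> move_arm:
  targets: [0,0,0.0004,0,0,0,1,0,0,0.0003,0,0,0,1,0,0,0,0,0,0,1]

```text
t: 20.55
position: [0.531, -0.1741, 0.0292]
tcp_rot: [-180.0, 0.0, -168.9]
force: [-1.2, 0.1, 0.8]
finger_gap: 0.0559
grip_force: 30.0
```

>>> move_arm:
  targets: [0,0,0.0002,0,0,0,1,0,0,0,0,0,0,-1,0,0,0,0,0,0,-1,0,0,0,0,0,0,-1,0,0,0,0,0,0,-1,0,0,-0.01,0,0,0,-1,0,0,-0.03,0,0,0,-1,0,0,-0.04,0,0,0,-1,0,0,-0.03,0,0,0,-1,0,0,0,0,0,0,-1]

```text
t: 21.55
position: [0.5343, -0.1755, 0.1455]
tcp_rot: [-179.7, 0.5, -168.9]
force: [0.9, -0.2, 0.6]
finger_gap: 0.0931
grip_force: 0.0
```

```bash
python3 look.py; python3 g.py 501 0.5 140 188
```

```text
blue [533. 177.] z 0.032 [ 4.926e+02 -4.000e-01  1.625e+02  6.740e+01  7.400e+00]
yellow [319.  54.] z 0.015 [ 419.8 -194.4   81.4   25.4  -79.2]
yellow [317. 200.] z 0.041 [ 530.7 -173.9   78.7   55.9   11.4]
yellow [581. 364.] z 0.247 [ 501.8 -129.3   31.8    2.8  -78.5]
t 21.6 pos [ 533.  -174.9  142.6] rot [-179.79    0.31 -168.93] F [ 0.3  1.1 -1. ] gap 92.6
rz 0.0537 shift m [0.0073 0.1781 0.0026]
```

Yellow is at (530.7, −173.9), yaw 11.4°, on target. Last is blue.

>>> move_arm:
  targets: [0,0,0,0,0,0.054,-1,0.001,0.016,0,0,0,0,-1,0.001,0.033,0,0,0,0,-1,0.0015,0.04,0,0,0,0,-1,0.0015,0.04,0,0,0,0,-1,0.0015,0.033,0,0,0,0,-1,0.001,0.016,0,0,0,0,-1,0,0,0,0,0,0,-1,0,0,0,0,0,0,-1]

```text
t: 22.5
position: [0.498, 0.0019, 0.138]
tcp_rot: [180.0, -0.1, -171.9]
force: [0.1, -0.6, -0.3]
finger_gap: 0.093
grip_force: 0.0
```

```bash
python3 look.py; python3 look.py top;python3 g.py 501 0.5 22 188
```

```text
red [514. 151.] z 0.014 [431.8 159.5  83.1  24.4 -84.5]
blue [312. 187.] z 0.032 [ 4.890e+02 -3.000e-01  1.556e+02  6.520e+01  7.500e+00]
yellow [80. 72.] z 0.015 [ 419.9 -195.7   84.9   25.5  -79.1]
yellow [ 90. 211.] z 0.042 [ 530.4 -173.1   79.8   56.9   11.4]
yellow [580. 364.] z 0.24 [469.   48.8  32.4   3.3 -83.7]
red [257. 239.] z 0.042 [544.8 167.6  60.3  41.7   7.1]
red [258. 282.] z 0.015 [431.1 162.6  68.9  23.7 -84. ]
green [190. 265.] z 0.042 [471.4 342.2  78.3  54.2  -6.3]
green [185. 307.] z 0.015 [359.4 356.1  77.6  22.7  83.2]
blue [  9. 317.] z -0.485 [ 251.5 1182.6  548.2  107.4    3.7]
blue [322. 279.] z 0.033 [445.3  -7.3  66.   63.1   7. ]
blue [440. 313.] z 0.015 [ 361.3 -320.3   80.6   22.1   82. ]
yellow [387. 247.] z 0.042 [ 530.4 -173.6   80.2   56.    11.9]
yellow [393. 290.] z 0.015 [ 420.2 -195.5   81.4   23.1  -79.2]
t 22.6 pos [498.5   0.8 138.3] rot [-1.8000e+02 -4.0000e-02 -1.7202e+02] F [-1.  -0.2  0.4] gap 92.9
rz -0.0003 shift m [-0.0025 -0.0007  0.1163]
```

>>> move_arm:
  targets: [-0.002,0,0.015,0,0,0.004,-1,0,0,0.03,0,0,0,-1,0,0,0.03,0,0,0,-1,0,0,0.02,0,0,0,-1,0,0,0.012,0,0,0,-1,0,0,0.006,0,0,0,-1,0,0,0.002,0,0,0,-1,0,0,0,0,0,0,-1,0,0,0,0,0,0,-1]

```text
t: 23.5
position: [0.5017, 0.0014, 0.0248]
tcp_rot: [-180.0, 0.1, -172.3]
force: [0.1, -0.3, -0.2]
finger_gap: 0.0927
grip_force: 0.0
```

```bash
python3 g.py 500.8 1.2 20 187.7
```

```text
t 23.5 pos [501.7   1.4  24.8] rot [-1.7997e+02  1.1000e-01 -1.7226e+02] F [ 0.1 -0.3 -0.2] gap 92.7
rz 0.0007 shift m [ 0.0009 -0.0001  0.0048]
```

>>> move_arm:
  targets: [0,0,0.004,0,0,0,-1,0,0,0,0,0,0,1,0,0,0,0,0,0,1,0,0,0,0,0,0,1,0,0,0,0,0,0,1,0,0,0,0,0,0,1,0,0,0,0,0,0,1,0,0,-0.003,0,0,0,1,0,0,-0.01,0,0,0,1,0,0,-0.015,0,0,0,1]

```text
t: 24.5
position: [0.4993, 0.0017, 0.0472]
tcp_rot: [180.0, -0.2, -172.3]
force: [-1.2, 0.2, -3.9]
finger_gap: 0.0659
grip_force: 30.0
```

>>> move_arm:
  targets: [0,0,-0.025,0,0,0,1,0,0,-0.03,0,0,0,1,0,0,-0.015,0,0,0,1,0,0,0,0,0,0,1]

```text
t: 24.9
position: [0.5027, 0.0014, 0.1207]
tcp_rot: [-179.9, 0.3, -172.3]
force: [-0.6, -0.1, -4.3]
finger_gap: 0.0659
grip_force: 30.0
```

```bash
python3 g.py 473.5 -334.3 100 172.7; python3 look.py
```

```text
t 24.9 pos [502.7   1.4 120.7] rot [-179.93    0.3  -172.25] F [-0.6 -0.1 -4.3] gap 65.9
rz 0.2627 shift m [-0.0136 -0.3367  0.0207]
red [529. 144.] z 0.014 [431.9 159.2  82.9  24.4 -84.2]
blue [314. 172.] z 0.132 [462.1  -3.9  97.2  66.6   8.1]
blue [313. 342.] z 0.132 [539.    6.3  65.2  22.  -82.6]
yellow [65. 63.] z 0.015 [ 419.9 -195.6   84.3   25.5  -79.1]
yellow [ 75. 209.] z 0.042 [ 525.3 -173.8   69.    57.2   12. ]
yellow [571. 364.] z 0.222 [474.   46.7  28.3   3.3 -80.3]
```

>>> move_arm:
  targets: [0,0,0,0,0,0.131,1,0,0,0,0,0,0.131,1,-0.0005,-0.017,0,0,0,0,1,-0.0015,-0.033,0,0,0,0,1,-0.0017,-0.0425,0,0,0,0,1,-0.0017,-0.0425,0,0,0,0,1,-0.0017,-0.0425,0,0,0,0,1,-0.0017,-0.0425,0,0,0,0,1,-0.0017,-0.0425,0,0,0,0,1,-0.0017,-0.0425,0,0,0,0,1]

```text
t: 25.95
position: [0.4727, -0.3034, 0.1152]
tcp_rot: [179.9, -0.2, 172.7]
force: [0.2, 0.0, -4.1]
finger_gap: 0.0657
grip_force: 30.0
```

>>> move_arm:
  targets: [-0.0015,-0.03,0,0,0,0,1,0,0,0.02,0,0,0,1,0,0,0,0,0,0,1,0,0,0,0,0,0,1]

```text
t: 26.35
position: [0.4705, -0.331, 0.0954]
tcp_rot: [179.8, -0.2, 172.7]
force: [-0.2, -0.2, -3.8]
finger_gap: 0.0658
grip_force: 30.0
```

```bash
python3 g.py 473.5 -334.3 30 172.7; python3 look.py; python3 look.py top
```

```text
t 26.35 pos [ 470.5 -331.    95.4] rot [179.83  -0.23 172.74] F [-0.2 -0.2 -3.8] gap 65.8
rz 0.0006 shift m [-0.0034 -0.0029  0.0654]
blue [314. 160.] z 0.107 [ 429.6 -325.2   96.7   66.7   -7.5]
blue [314. 342.] z 0.107 [ 506.6 -335.4   65.1   22.4   83.4]
yellow [503. 121.] z 0.014 [ 420.2 -193.7   82.9   25.2  -79. ]
yellow [548. 239.] z 0.041 [ 497.8 -174.9   65.    30.8   74.5]
yellow [572. 364.] z 0.197 [ 455.  -280.9   29.5    2.7   82.4]
red [257. 239.] z 0.042 [544.2 167.7  59.   40.9   5.9]
red [260. 282.] z 0.015 [431.9 157.6  79.4  23.8 -83.9]
green [190. 265.] z 0.042 [471.5 341.8  78.4  54.8  -7.1]
green [185. 307.] z 0.015 [359.2 356.3  78.3  22.5  83.9]
blue [453. 242.] z 0.109 [ 535.3 -335.9   59.3   49.3   81.6]
blue [  9. 317.] z -0.486 [2.5090e+02 1.1966e+03 5.4790e+02 1.0720e+02 2.0000e-01]
blue [456. 295.] z 0.109 [ 412.  -337.1   66.6   40.9  -15.8]
blue [448. 313.] z 0.015 [ 359.4 -336.8   46.7   22.1   81.2]
yellow [387. 247.] z 0.043 [ 530.5 -173.7   79.8   56.    11.1]
yellow [393. 290.] z 0.015 [ 419.4 -195.4   81.4   24.2  -79.6]
```

>>> move_arm:
  targets: [-0.003,-0.003,0.01,0,0,0,1,0,0,0.02,0,0,0,1,0,0,0.018,0,0,0,1,0,0,0.01,0,0,0,1,0,0,0.003,0,0,0,1,0,0,0,0,0,0,1,0,0,0,0,0,0,1]

```text
t: 27.15
position: [0.4752, -0.3364, 0.0377]
tcp_rot: [-180.0, 0.1, 172.7]
force: [0.6, -0.6, -4.1]
finger_gap: 0.0658
grip_force: 30.0
```

```bash
python3 g.py 473.2 -334.3 30 172.7
```

```text
t 27.15 pos [ 475.2 -336.4   37.7] rot [-1.7995e+02  8.0000e-02  1.7274e+02] F [ 0.6 -0.6 -4.1] gap 65.8
rz 0.0007 shift m [0.0023 0.0018 0.0077]
```

>>> move_arm:
  targets: [0.001,0.001,0.003,0,0,0,1,0,0,0.002,0,0,0,1,0,0,0.001,0,0,0,1,0,0,0,0,0,0,1,0,0,0,0,0,0,1]

```text
t: 27.65
position: [0.4737, -0.3348, 0.0308]
tcp_rot: [180.0, 0.0, 172.7]
force: [0.3, -0.2, -4.7]
finger_gap: 0.0658
grip_force: 30.0
```

>>> move_arm:
  targets: [0,0,0.0005,0,0,0,1,0,0,0.0003,0,0,0,1,0,0,0,0,0,0,1,0,0,0,0,0,0,1]

```text
t: 28.05
position: [0.4737, -0.3348, 0.0299]
tcp_rot: [180.0, -0.0, 172.7]
force: [0.1, 0.4, -4.4]
finger_gap: 0.0657
grip_force: 30.0
```

>>> move_arm:
  targets: [0,0,0.0004,0,0,0,1,0,0,0.0004,0,0,0,1,0,0,0,0,0,0,1,0,0,0,0,0,0,1]

```text
t: 28.45
position: [0.4737, -0.3348, 0.0299]
tcp_rot: [-180.0, 0.0, 172.7]
force: [-4.9, 3.9, 5.7]
finger_gap: 0.0659
grip_force: 30.0
```

Contact. Release, retreat and check.

>>> move_arm:
  targets: [0,0,0,0,0,0,-1,0,0,0,0,0,0,-1,0,0,0,0,0,0,-1,0,0,0,0,0,0,-1,0,0,-0.01,0,0,0,-1,0,0,-0.03,0,0,0,-1,0,0,-0.04,0,0,0,-1,0,0,-0.04,0,0,0,-1,0,0,-0.03,0,0,0,-1,0,0,0,0,0,0,-1]

```text
t: 29.45
position: [0.4763, -0.337, 0.1863]
tcp_rot: [-179.7, 0.5, 172.7]
force: [-0.2, 0.1, 0.4]
finger_gap: 0.0931
grip_force: 0.0
```

>>> move_arm:
  targets: [0.03,0.01,-0.03,0,0,0,-1,0.04,0.02,-0.03,0,0,0,-1,0,0.045,0,0,0,0,-1,0,0.045,0,0,0,0,-1,0,0.03,0,0,0,0,-1,0,0,0,0,0,0,-1,0,0,0,0,0,0,-1]

```text
t: 30.15
position: [0.4258, -0.1786, 0.2368]
tcp_rot: [-180.0, -0.0, 172.8]
force: [0.4, -0.5, 0.6]
finger_gap: 0.093
grip_force: 0.0
```

```bash
python3 look.py top; python3 - <<'E'
from h import *
m,p,d=shot("top"); cv2.imwrite("pics/fin.png",p[...,::-1])
m,p,d=shot("side"); cv2.imwrite("pics/fins.png",p[...,::-1]);
E
```

```text
red [257. 239.] z 0.042 [544.9 167.3  60.9  41.7   7.3]
red [260. 282.] z 0.015 [431.6 158.   79.7  23.8 -84.1]
green [190. 265.] z 0.043 [471.4 341.9  77.9  55.   -6.2]
green [185. 307.] z 0.016 [359.3 356.6  78.5  22.6  83. ]
blue [452. 245.] z 0.043 [ 535.5 -341.9   64.6   53.2   82.9]
blue [  9. 317.] z -0.485 [ 250.6 1180.6  548.6  107.5    3.9]
blue [431. 313.] z 0.015 [ 355.7 -298.    41.7   13.3   64.3]
yellow [386. 246.] z 0.043 [ 530.4 -173.2   79.9   56.6   11.7]
```

View pics/fin.png

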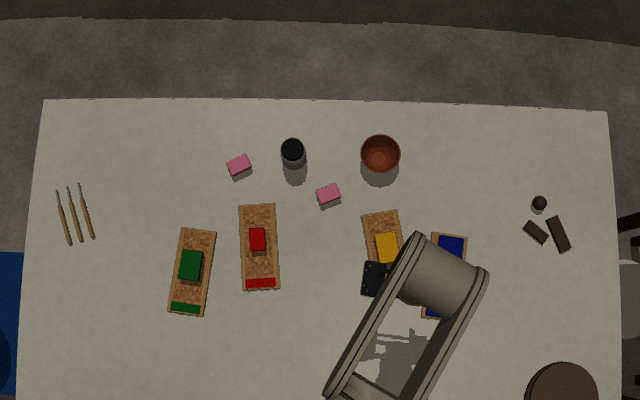

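View pics/fins.png

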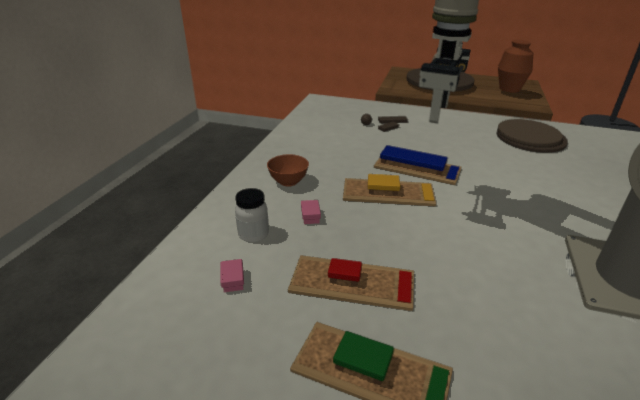

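The pictures show all four dishes upright on their own boards: red (257,239), green (190,265), yellow (386,246), blue (452,245 in the top view, 413,158 in the side view). The jar and bowl haven't moved, and the arm is clear.

```bash
python3 -c "
from cell import ticket
print(ticket.close_job())"
```

```text
the job is handed in; nothing more can be done
None
```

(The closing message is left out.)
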